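# Shim the rocking balance

### The arm

A 6-joint arm with a two-finger parallel gripper is mounted at the origin on a cart in front of the work surface, level with it; the furniture and walls round the work are solid. World frame = base frame: x ahead of the robot, y to its left, z up, the work surface at z = 0. Lengths are in mm, angles in rad, forces in N, time in s.
With the tool pointing down it reaches from about 350 to 875 mm from the base axis. Payload 4.2 kg.
Tool frame: the origin (TCP) lies midway between the tips of the shut fingers; the grasp point (between the pads) lies 19 mm behind it (arm.tcp_to_grasp is the distance from the TCP to the grasp point, in mm); z points along the fingers, y is the line along which they close (so a half turn about z gives the same grasp; the last joint's range is limited). The gripper opens to 85 mm and grips with 20 to 120 N. Pads are 22 mm wide; open, the fingers measure 114 mm over their backs; the gripper's body (76 mm by 85 mm) begins 54 mm behind the grasp point. The pads swing forward as they close: fully open they stand 13 mm farther back than shut.
Start: joints at [1.405, 0.385, 0.008, 0, -1.194, -0.259], TCP at [257.553, 569.443, 231.312] pointing down, gripper open.
Joint ranges: [-3.14, 3.14], [-1.21, 2.06], [-1.07, 1.41], [-3.16, 2.05], [-2.99, -0.16], [-3.1, 3.1]. Speed limits (rad/s): [2.79, 2.79, 3.14, 3.14, 3.14, 3.14].

### API

Orientations are given as a unit quaternion [x, y, z, w].
In Python, from bench import arm gives the robot as it stands.
- The arm moves only by the tool arm_command, never from a script. Its argument "rows" is a list of rows, each a list of 2 entries, a list of its own where there are three numbers: the shift along the tool's x, y, z as a fraction of full scale, then the turn, a rotation vector about the tool's x, y, z as a fraction of full scale. In form: [[[x, y, z], [wx, wy, wz]], ...]. A call has 1 to 5 rows; each row is the pose to reach, as a shift and turn from the pose commanded when the call began, along the tool's axes at that moment, turning the shorter way round; what a row does not reach only later rows make up. Full scale, the value 1, is 0.25 m for a shift and 180 degrees for a turn. A row lasts 1/10 s, in which the tool goes at most 50 mm and 8.59 degrees, less where a joint would pass 70% of its speed; a pose out of reach is approached as far as the arm can. A call with a number of a shift or a turn outside -1 to 1 is refused whole. A call with a gripper value outside its range is refused whole. "grip" is the opening, from 0 (shut) to 1 (fully open), set as the call begins (left out, the last holds). The fingers move at their own pace and stop on an object; the grip force is fixed at half the most. Time passes only in rows, so rows that repeat a pose let the fingers close. It gives the time, the measured TCP pose, the force, the opening and the grip force at its end, in the units of the state.
- arm.read_state(): the state, without advancing time (a new reading comes with each control period).
- arm.get_image(name): name is "scene" or "top" or "wrist"; returns (picture, depth): 480x640x3 uint8, blue, green, red; 480x640 float32, mm along the optical axis (not along the pixel's ray), 0 where there is no reading.
- arm.camera_info(name): a dict with "fx", "fy", "cx", "cy" (pixels), "k1" (the pictures are not rectified: a ray, as slopes to the right and down, at radius r is drawn at 1 + k1 r^2 times it, then the intrinsics apply), "extrinsics" (4x4, takes a point from camera to world coordinates). Camera axes: x right, y down, z forward; pixel columns grow to the right and rows downward; lengths in mm; the calibration is good to about 2 mm. A picture is of the moment at which its call begins: read the wrist's pose just before it. camera_info takes no time and is no camera call; for the wrist camera it gives the pose at the moment of the call.
- arm.job_done(): hands the job in; it is judged then, once.
Trained networks look in the newest picture that a camera, given by its name, has taken for a name from the list of things; names that differ only in an ending like _2 or _b are one class to them, and where a whole thing is asked for, a point or a joint stands for the part that bears it (a point fixed in the world has none). Each returns a list of dicts, best first, with "score" (0 to 1); they miss things now and then, are a little off and sometimes report something else, mostly with a low value. They report only what shows in the picture. A call takes as long as a camera call.
- arm.spot_in(camera, query): "position" ([column, row] in pixels, amid what is visible of it).
The state is a dict: "clock": time; "joints": joint angles; "joint_vel": joint speeds; "joint_efforts": joint torques, N m; "position": TCP position; "ee_rot": TCP orientation; "contact_force": force on the tool from outside, world axes, zero at the start; "wrist_torque": the same for the moment, N m; "gripper_width": finger opening in mm; "grasp_force": force on a finger pad.
Only numpy, scipy, OpenCV 4.12 (cv2) and the standard library are available. Lean on these libraries where they do the work, as an engineer would, in place of code of your own. Each camera call takes 0.05 s, during which the arm holds its last target. There are 200 camera calls.

### The job

The small white balance rocks because its front right foot, the one with the orange collar, is too short. Push the yellow wedge, thin end first, along the worktop under that foot until the balance stands level and no longer rocks, then press down firmly on the blue pad on its back left corner to prove that it does not give, and let go. Only push and press: do not lift the wedge or the balance, do not shove the balance out of place, and leave the other things alone.

Things in the scene. Friction and masses are not known exactly. Their poses are not given: they have to be found in the camera images.
- balance: white loose bench balance 140 (x) x 180 (y) x 66 mm, 1.6 kg, steel pan on top. Origin: centre of the footprint at the soles of the three good feet; x from front (display) to back, y to its left, z up. Case starts 24 mm up. Feet at x +-55, y +-75 mm. It leans 0.05 to 0.10 rad toward the short foot; packed level, all four feet bear and the wedge gets much harder to push
- short_foot (a point): lowest point of the domed rubber sole (30 mm across, sphere radius 22 mm) of the front right foot, with orange collar, at balance x -55, y -75 mm; it is 5 to 8 mm shorter than the other feet (differs each time)
- corner_pad (a point): middle of the top of the blue round pad, 26 mm across, on the back left corner of the balance, 62 mm above the soles, over the back left foot; rigid
- shim: loose yellow wedge, 110 (y) x 44 (x) mm, 90 g. Origin: centre of its flat underside. Thin end, 2 mm high, at y +55; upright flat back, 18 mm high with two black stripes, at y -55; even slope between. It starts on the balance's right (-y), thin end pointing at the short foot, tip 27 to 70 mm from it, up to 16 mm aside and 0.2 rad askew
- plate: bystander: culture plate 93 mm across, 15 mm high; origin at the underside
- forceps_a: bystander: steel forceps lying flat, 12x130x10 mm, long along its y; origin at the underside
- tube: bystander: cotton-plugged culture tube lying, 20x193x20 mm, long along its y; origin at the underside
- bottle: bystander: white reagent bottle, 47 mm across, 100 mm high; origin at the underside
- wash: bystander: wash bottle with bent spout, 85x58x151 mm; origin at the underside

How it is judged (in metres and radians):
On the way, in this order (a step that is already met when the one before it is completed fails the run):
1. the wedge is under the short foot, carries it, and the balance is level within 1 degree (angle between balance's own z axis and vertical below 0.018 rad and contact force between shim and balance above 0.3 N and y of short_foot in the frame of shim between -0.055 and 0.055 m and x of short_foot in the frame of shim between -0.022 and 0.022 m), for 0.3 s.
2. the blue corner is pressed down with more than 3 N, and the balance neither tips nor lifts off the wedge (contact force between the fingers and balance above 3 N and horizontal distance between the grasp point and corner_pad below 0.04 m and angle between balance's own z axis and vertical below 0.018 rad and contact force between shim and balance above 0.3 N), for 0.15 s.
At the end, for the whole second after the job is handed in: the balance stands level within 1 degree and at rest, within 25 mm of where it stood, its short foot resting on the slope of the wedge (all of step 1 and distance of balance from where it was at the start of the episode below 0.025 m and linear speed of each of balance, shim below 0.01 m/s); the robot touches nothing.
It fails at once if the wedge was lifted or tipped (height (world z) of shim above 0.008 m or angle between shim's own z axis and vertical above 0.2 rad).
It fails at once if the wedge or the balance was squeezed or shoved with more than 25 N (contact force between the fingers and shim above 25 N or contact force between any of the arm, the fingers and balance above 25 N).
It fails at once if the balance was shoved out of place, lifted or tipped (distance of balance from where it was at the start of the episode above 0.03 m or height (world z) of balance above 0.015 m or angle between balance's own z axis and vertical above 0.17 rad).
It fails at once if a bystander was disturbed (distance of any of plate, forceps_a, tube, bottle, wash from where it was at the start of the episode above 0.02 m).
It also fails if it takes over 58 s, if anything falls off the work surface, if the arm or the gripper's body presses on something with over 40 N, if the wrist force passes 120 N, or if a joint passes its speed limit or range.

## Working session

There is one attempt and no reset: what is moved stays moved. The work goes in short steps, Python scripts to look and compute and a tool call to move; the robot and the scene stay as the last step left them, time stands still between calls to the robot, and variables do not carry over. Pictures are saved under pics/ and viewed, at most 10 in all, crops included, and the job is handed in when it is done.

Besides the shell and the picture viewer there is one more tool, called after ">>>" in YAML: its name, and indented under it one key for each argument. arm_command: Moves the arm, as the interface text tells. Shift numbers are shares of 0.25 m and turn numbers shares of 180 degrees, none past 1 either way. Its arguments: {"type":"object","properties":{"rows":{"type":"array","items":{"type":"array"}},"grip":{"type":"number"}},"required":["rows"]}

```bash
mkdir -p pics; cat > h.py <<'E'
from bench import arm
import numpy as np, cv2
from scipy.spatial.transform import Rotation as R
def pix2w(name,depth,uv,ci=None,z=None):
    ci=ci or arm.camera_info(name); T=np.array(ci['extrinsics'])
    u,v=uv; xd=np.array([(u-ci['cx'])/ci['fx'],(v-ci['cy'])/ci['fy']]); x=xd.copy()
    for _ in range(20): x=xd/(1+ci['k1']*(x@x))
    r=np.array([x[0],x[1],1.])
    if z is not None:
        d=T[:3,:3]@r; return T[:3,3]+d*(z-T[2,3])/d[2]
    return T[:3,:3]@(r*depth[int(round(v)),int(round(u))])+T[:3,3]
def cloud(name,depth,ci=None):
    ci=ci or arm.camera_info(name); T=np.array(ci['extrinsics'])
    v,u=np.mgrid[:480,:640]; xd=np.stack([(u-ci['cx'])/ci['fx'],(v-ci['cy'])/ci['fy']],-1); x=xd.copy()
    for _ in range(20): x=xd/(1+ci['k1']*(x**2).sum(-1,keepdims=True))
    P=np.dstack([x,np.ones((480,640))])*depth[...,None]
    return P@T[:3,:3].T+T[:3,3]
E
python3 - <<'E'
from h import *
s=arm.read_state();print(s)
for n in ('top','scene'):
    im,d=arm.get_image(n);cv2.imwrite(f'pics/{n}0.png',im);np.save(f'{n}0.npy',d)
    print(n,np.array(arm.camera_info(n)['extrinsics'])[:3,3])
    for q in ('balance','short_foot','corner_pad','shim','plate','forceps_a','tube','bottle','wash'):
        r=arm.spot_in(n,q)[:1]
        for o in r: print(q,round(o['score'],2),np.round(o['position']),np.round(pix2w(n,d,o['position'])))
E
```

```text
{'clock': 0.0, 'joints': array([ 1.40463189e+00,  3.85579659e-01,  6.64415425e-03, -5.29455216e-04,
       -1.19402520e+00, -2.58613731e-01]), 'joint_vel': array([-9.94190766e-06,  6.51231309e-04,  3.48628817e-04,  1.67556560e-03,
        5.77487541e-04, -1.95980983e-03]), 'joint_efforts': array([ 2.73056839e-04, -3.92292058e+01,  1.88406783e+01,  4.18628767e+00,
       -4.69617167e-03,  5.46476912e-06]), 'position': array([257.29999966, 568.93690664, 230.2103073 ]), 'ee_rot': array([ 9.77508902e-01, -2.10891241e-01, -1.95784672e-04,  1.09240050e-03]), 'contact_force': array([-0.34841713, -0.3236982 , -0.43009126]), 'wrist_torque': array([0.05911095, 0.00209522, 0.04723079]), 'grasp_force': 0.0, 'gripper_width': 85.06620206037242}
top [-456.30590505  480.46139414 1470.18776492]
balance 0.61 [251. 277.] [515. 284.  69.]
corner_pad 0.59 [251. 275.] [522. 281.  68.]
forceps_a 0.67 [428. 259.] [ 437. -244.   -3.]
tube 0.8 [446. 243.] [ 459. -313.   15.]
bottle 0.85 [185. 259.] [638. 442.  72.]
wash 0.64 [217. 224.] [718. 322.  90.]
scene [ -69.07643369 -690.80528075  745.03180694]
balance 0.98 [271. 226.] [455. 229.  55.]
corner_pad 0.65 [271. 224.] [452. 226.  62.]
shim 0.67 [288. 275.] [401.  58.  13.]
plate 0.75 [224. 204.] [429. 491.  11.]
tube 0.91 [402. 359.] [ 438. -318.   18.]
bottle 0.7 [291. 183.] [650. 419.  54.]
wash 0.56 [333. 186.] [734. 296.  72.]
```

```bash
python3 - <<'E'
import cv2,numpy as np
a=cv2.imread('pics/top0.png');b=cv2.imread('pics/scene0.png')
A=cv2.resize(a[220:345,200:330],(416,400),interpolation=2);B=cv2.resize(b[190:310,220:350],(380,351),interpolation=2)
c=np.zeros((600,800,3),np.uint8);c[:400,:416]=A;c[:351,416:796]=B;c[400:,:266]=cv2.resize(a,(266,200));c[400:,270:536]=cv2.resize(b,(266,200))
cv2.imwrite('pics/c0.png',c)
E
```

```text
(no output)
```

View pics/c0.png

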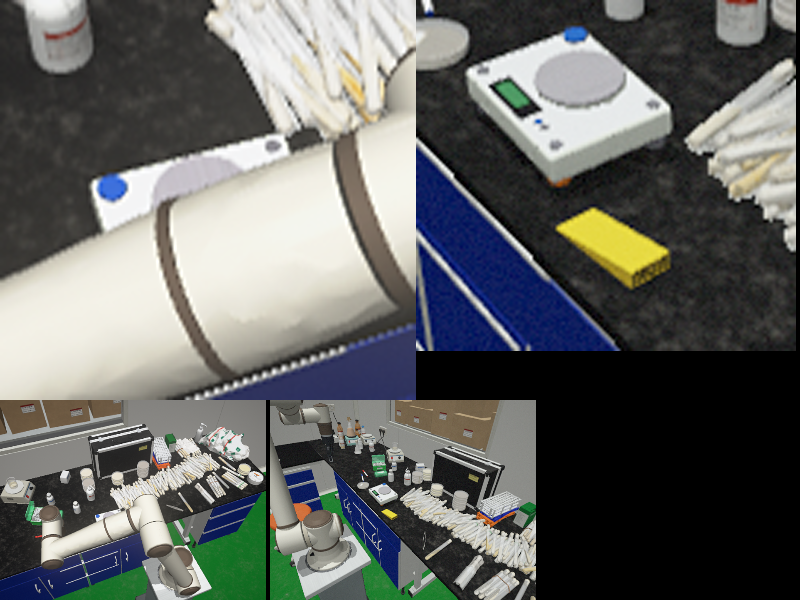

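The view shows the balance with its orange foot at about scene pixel (269,252). The yellow wedge is at about (288,274), with its striped back facing the camera. I'll fit both from the point cloud.

```bash
cat >> h.py <<'E'
def ymask(im): 
    h=cv2.cvtColor(im,cv2.COLOR_BGR2HSV); return cv2.inRange(h,(22,140,90),(35,255,255))>0
def omask(im): 
    h=cv2.cvtColor(im,cv2.COLOR_BGR2HSV); return cv2.inRange(h,(4,150,60),(17,255,255))>0
def bmask(im): 
    h=cv2.cvtColor(im,cv2.COLOR_BGR2HSV); return cv2.inRange(h,(102,150,120),(118,255,255))>0
E
python3 - <<'E'
from h import *
im=cv2.imread('pics/scene0.png');d=np.load('scene0.npy');P=cloud('scene',d)
w=np.zeros((480,640),bool);w[190:310,220:350]=1
for n,m in (('y',ymask(im)),('o',omask(im)),('b',bmask(im))):
    m=m&w&(d>0)&(P[...,0]>330); p=P[m]; print(n,len(p), np.round(np.median(p,0)),np.round(p.min(0)),np.round(p.max(0)))
    if n=='b':
        mm=m&(P[...,2]>40);print(np.round(np.median(P[mm],0)),mm.sum())
    if n=='y':
        p=p[p[:,2]>0]; A=np.c_[p[:,:2],np.ones(len(p))];print('plane',np.linalg.lstsq(A,p[:,2],rcond=None)[0])
        r=cv2.minAreaRect(p[:,:2].astype(np.float32));print(r,cv2.boxPoints(r))
# balance top
m=w&(im.min(2)>150)&(P[...,2]>50)&(P[...,2]<90)&(P[...,0]<560)&(P[...,1]>80)&(P[...,1]<400)
p=P[m];r=cv2.minAreaRect(p[:,:2].astype(np.float32));print(len(p),r,cv2.boxPoints(r))
for (u,v) in [(600,100),(720,230),(640,340)]: pass
# table heights, surrounding obstacles: things >20mm in area
a=(P[...,2]>8)&(d>0)&(P[...,0]>330)&(P[...,0]<560)&(P[...,1]>-150)&(P[...,1]<120)&(P[...,2]<400)
H,xe,ye=np.histogram2d(P[a][:,0],P[a][:,1],bins=[np.arange(330,561,20),np.arange(-150,121,20)]);print(H.astype(int))
t=(abs(P[...,2])<6)&(P[...,1]>-100)&(P[...,1]<100)&(d>0);print('table xmin',np.percentile(P[t][:,0],[0.5,2,5]),np.median(P[t][:,2]))
E
```

```text
y 525 [404.  69.   8.] [378.  15.  -4.] [447. 139.  20.]
plane [ 0.03849249 -0.10583035  0.07182909]
((408.2980651855469, 74.70691680908203), (53.38817596435547, 116.23918914794922), 5.244608402252197) [[376.40314  130.14314 ]
 [387.02832   14.390588]
 [440.193     19.27069 ]
 [429.5678   135.02324 ]]
o 18 [416. 174.  14.] [404. 168.   8.] [735. 306.  59.]
b 106 [ 387.  321. -157.] [ 382.   47. -234.] [597. 483.  70.]
[523. 325.  67.] 27
1445 ((473.3880920410156, 223.5892791748047), (150.64508056640625, 250.30227661132812), 6.10609245300293) [[385.1806  340.01834]
 [411.80518  91.13612]
 [561.5956  107.16022]
 [534.971   356.04242]]
[[ 0  0  0  0  0  0  0  0  0  0  0  0  0]
 [ 0  0  0  0  0  0  0  0  0  0  0  0  0]
 [ 0  0  0  0  0  0  0  0 12 12 13  5  1]
 [ 0  0  0  0  0  0  0  0 30 34 31 19  1]
 [ 0  0  0  0  0  0  0  0 32 31 28 15  0]
 [ 0  0  0  0  0  0  0  0  3  2  1  0  0]
 [ 0  0  0  0  0  0  0  0  0  0  0  0  0]
 [ 0  0  0  0  0  0  0  0  0  0  0  0  0]
 [ 0  0  0  0  0  0  0  0  0  0  0  0  0]
 [ 0  0  3 10  0 41  0 29  6  5  0  2 14]
 [25 60 62 62  6 54  5 56 29 36 42 35 46]]
table xmin [-148.94396032 -145.84890118 -139.91690232] -0.732621430437689
```

```bash
cat >> h.py <<'E'
def plan(target,yaw=None,q=None):
    """shift/turn fractions from now; yaw = world angle of tool y (deg), tool down"""
    s=arm.read_state(); r=R.from_quat(s['ee_rot']); d=r.inv().apply(np.array(target)-s['position'])/250
    t=np.zeros(3)
    if yaw is not None:
        a=np.radians(yaw); y=np.array([np.cos(a),np.sin(a),0]); z=np.array([0,0,-1.]); x=np.cross(y,z)
        t=(r.inv()*R.from_matrix(np.c_[x,y,z])).as_rotvec()/np.pi
    print('t',round(s['clock'],2),'pos',np.round(s['position'],1),'F',np.round(s['contact_force'],1),'w',round(s['gripper_width'],1),'shift',np.round(d,4),'turn',np.round(t,4))
E
python3 -c "
from h import *
plan([410,-10,200],180)"
```

```text
t 1.0 pos [257.6 569.4 231.3] F [ 0.5 -0.2 -0.6] w 85.8 shift [1.5108 1.8604 0.1253] turn [-0.      0.      0.3648]
```

>>> arm_command:
  rows:
    - [[0.12, 0.15, 0.0], [0, 0, 0.04]]
    - [[0.24, 0.3, 0.0], [0, 0, 0.08]]
    - [[0.36, 0.46, 0.0], [0, 0, 0.12]]
    - [[0.48, 0.61, 0.0], [0, 0, 0.16]]
    - [[0.6, 0.76, 0.0], [0, 0, 0.2]]
  grip: 0.25

```text
clock: 1.5
position: [316.0, 332.6, 231.5]
ee_rot: [0.863, -0.505, 0.0, -0.0]
contact_force: [0.7, 0.2, 0.6]
gripper_width: 21.0
grasp_force: 0.0
```

```bash
python3 -c "
from h import *
plan([410,-10,200],180)"
```

```text
t 1.5 pos [316.  332.6 231.5] F [0.7 0.2 0.6] w 21.0 shift [1.3784 0.3453 0.1256] turn [-1.000e-04  1.000e-04  1.633e-01]
```

>>> arm_command:
  rows:
    - [[0.18, 0.05, 0.0], [0, 0, 0.04]]
    - [[0.37, 0.09, 0.02], [0, 0, 0.08]]
    - [[0.56, 0.14, 0.04], [0, 0, 0.12]]
    - [[0.75, 0.19, 0.06], [0, 0, 0.16]]
    - [[0.93, 0.23, 0.08], [0, 0, 0.163]]

```text
clock: 2.0
position: [381.0, 102.1, 211.7]
ee_rot: [0.708, -0.706, 0.0, -0.001]
contact_force: [1.0, 1.7, 1.1]
gripper_width: 21.1
grasp_force: 0.0
```

```bash
python3 -c "
from h import *
plan([410,-10,200],180)
im,d=arm.get_image('wrist');cv2.imwrite('pics/w1.png',im);np.save('w1.npy',d);ci=arm.camera_info('wrist');print(np.round(ci['extrinsics'],2))
P=cloud('wrist',d,ci);m=ymask(im)&(d>0);p=P[m];print(len(p));r=cv2.minAreaRect(p[:,:2].astype(np.float32));print(r,cv2.boxPoints(r),p[:,2].min(),p[:,2].max())
m=omask(im)&(d>0);print(m.sum(),np.median(P[m],0) if m.any() else 0)
im,d=arm.get_image('top');cv2.imwrite('pics/top1.png',im);np.save('top1.npy',d)
"
```

```text
t 2.0 pos [381.  102.1 211.7] F [1.  1.7 1.1] w 21.1 shift [ 0.4488 -0.1143  0.0465] turn [-0.0004  0.0003  0.0012]
[[-1.0000e+00  0.0000e+00 -0.0000e+00  3.8146e+02]
 [ 0.0000e+00  9.5000e-01  3.2000e-01  1.3370e+01]
 [ 0.0000e+00  3.2000e-01 -9.5000e-01  3.5480e+02]
 [ 0.0000e+00  0.0000e+00  0.0000e+00  1.0000e+00]]
5327
((496.8254089355469, 33.667999267578125), (131.05455017089844, 275.1261291503906), 73.18646240234375) [[346.18872    10.7331505]
 [609.5535    -68.84927  ]
 [647.4621     56.602848 ]
 [384.0973    136.18527  ]] -1.1795258203093226 36.80406541871463
624 [  40.80409256  932.94745359 -369.17880648]
```

View pics/w1.png

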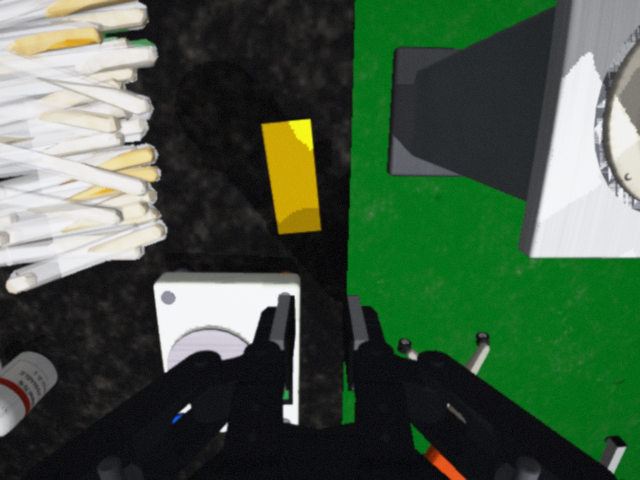

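The wrist view shows the wedge with corners (262,124), (311,119), (321,230) and (278,234). The balance's right edge is at row 278, with a bit of orange at (287,275). I'll take the coordinates from this picture.

```bash
cat >> h.py <<'E'
def wedge(im,d,ci):
    P=cloud('wrist',d,ci)
    n,l,st,c=cv2.connectedComponentsWithStats(ymask(im).astype(np.uint8))
    k=[i for i in range(1,n) if st[i,4]>300 and 220<c[i][0]<420]
    if not k: return None
    k=max(k,key=lambda i:st[i,4]); m=(l==k)
    p=P[m&(d>0)]; r=cv2.minAreaRect(p[:,:2].astype(np.float32))
    A=np.c_[p[:,:2],np.ones(len(p))]; pl=np.linalg.lstsq(A,p[:,2],rcond=None)[0]
    return r,cv2.boxPoints(r),pl,(p[:,2].min(),p[:,2].max())
E
python3 -c "
from h import *
im=cv2.imread('pics/w1.png');d=np.load('w1.npy');ci=arm.camera_info('wrist')
for o in wedge(im,d,ci): print(np.round(o,3) if not isinstance(o,tuple) or len(o)==2 else o)
for uv in [(262,124),(311,119),(321,230),(278,234)]: print(uv,np.round(pix2w('wrist',d,uv,ci,z=18 if uv[1]<200 else 2),1))
P=cloud('wrist',d,ci)
o=omask(im);o[:,:200]=0;o[:,400:]=0;v,u=np.nonzero(o[:300]);print('orange',len(u),u.min() if len(u) else 0,u.max(),v.min(),v.max(),np.median(P[:300][o[:300]],0))
for uv in [(170,300),(168,297),(285,300),(200,290),(250,290),(295,283),(160,281),(298,281),(297,350),(160,340)]: print(uv,np.round(pix2w('wrist',d,uv,ci),1))
# top pad fit
im=cv2.imread('pics/top1.png');d=np.load('top1.npy');P=cloud('top',d);m=bmask(im)&(P[...,2]>50)&(P[...,2]<85)&(P[...,0]>450)&(P[...,0]<600)&(P[...,1]>250)&(P[...,1]<380);print(m.sum(),np.median(P[m],0))
cv2.imwrite('pics/top1c.png',cv2.resize(im[220:345,200:360],None,fx=5,fy=4.8))
"
```

```text
((406.84832763671875, 71.54279327392578), (47.82044982910156, 111.28502655029297), 5.475612163543701)
[[377.738 124.65 ]
 [388.357  13.873]
 [435.959  18.436]
 [425.34  129.213]]
[ 1.4000e-02 -1.4000e-01  1.4593e+01]
[-0.959 20.136]
(262, 124) [432.   18.9  18. ]
(311, 119) [387.6  14.9  18. ]
(321, 230) [378.5 124.5   2. ]
(278, 234) [423.2 128.7   2. ]
orange 7 283 289 272 272 [415.34804982 167.41215855  11.90172875]
(170, 300) [521.5 175.4  59. ]
(168, 297) [523.3 172.5  58.4]
(285, 300) [395.6  88.1 220.5]
(200, 290) [492.4 166.   56.5]
(250, 290) [445.8 167.5  53.4]
(295, 283) [403.7 163.4  46.8]
(160, 281) [530.6 158.   54. ]
(298, 281) [401.3 164.9  39.2]
(297, 350) [403.3 236.2  51.4]
(160, 340) [538.1 219.7  59.7]
49 [526.43214094 327.7600381   67.44323742]
```

```bash
python3 -c "
from h import *
plan([412,-10,40],184.6)"
```

```text
t 2.1 pos [380.8  99.6 210.8] F [-0.1 -0.6 -0.8] w 21.5 shift [ 0.4373 -0.1266  0.6835] turn [ 0.0005 -0.0003 -0.0263]
```

>>> arm_command:
  rows:
    - [[0.2, -0.06, 0.0], [0, 0, -0.02]]
    - [[0.4, -0.12, 0.0], [0, 0, -0.026]]
    - [[0.437, -0.127, 0.18], [0, 0, -0.026]]
    - [[0.437, -0.127, 0.37], [0, 0, -0.026]]
    - [[0.437, -0.127, 0.56], [0, 0, -0.026]]

```text
clock: 2.6
position: [414.3, -5.1, 70.7]
ee_rot: [0.737, -0.676, 0.001, -0.002]
contact_force: [-0.1, 1.2, -0.3]
gripper_width: 21.5
grasp_force: 0.0
```

>>> arm_command:
  rows:
    - [[0, 0, 0.12], [0, 0, 0]]
    - [[0, 0, 0.12], [0, 0, 0]]
    - [[0, 0, 0.12], [0, 0, 0]]

```text
clock: 2.9
position: [414.2, -4.5, 41.8]
ee_rot: [0.738, -0.675, 0.0, 0.0]
contact_force: [0.0, -0.1, 0.7]
gripper_width: 21.5
grasp_force: 0.0
```

```bash
python3 -c "
from h import *
plan([412,-10,5],184.6)
im,d=arm.get_image('wrist');cv2.imwrite('pics/w2.png',im);ci=arm.camera_info('wrist')
for o in wedge(im,d,ci) or []: print(o)
"
```

```text
t 2.9 pos [414.2  -4.5  41.8] F [ 0.  -0.1  0.7] w 21.5 shift [0.021  0.0106 0.1473] turn [-0.0001 -0.0001  0.0026]
((412.30224609375, 44.01435089111328), (45.07762145996094, 120.64669036865234), 6.242884159088135)
[[383.33734  101.52902 ]
 [396.45685  -18.402218]
 [441.26715  -13.50032 ]
 [428.14764  106.43092 ]]
[-1.73978247e-02 -2.64729401e-01  3.85563223e+01]
(np.float64(1.5207630226766753), np.float64(119.64421573959496))
```

View pics/w2.png

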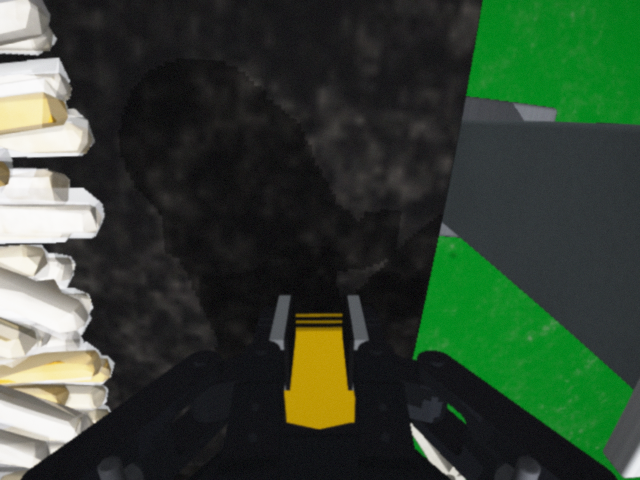

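The fingers are centred on the wedge's striped back (columns 296–342, row 315), with a gap in front of them. I'll descend.

>>> arm_command:
  rows:
    - [[0.02, 0.01, 0.05], [0, 0, 0]]
    - [[0.02, 0.01, 0.1], [0, 0, 0]]
    - [[0.02, 0.01, 0.145], [0, 0, 0]]
    - [[0.02, 0.01, 0.145], [0, 0, 0]]

```text
clock: 3.35
position: [412.3, -9.7, 6.1]
ee_rot: [0.737, -0.675, 0.001, -0.001]
contact_force: [-0.2, -0.1, -0.5]
gripper_width: 21.4
grasp_force: 0.0
```

```bash
python3 -c "
from h import *
plan([411,6,5],184.6)"
```

```text
t 3.35 pos [412.3  -9.7   6.1] F [-0.2 -0.1 -0.5] w 21.4 shift [-0.0632 -0.0005  0.0044] turn [-0.0007  0.0002  0.0024]
```

>>> arm_command:
  rows:
    - [[-0.02, 0, 0.003], [0, 0, 0]]
    - [[-0.04, 0, 0.003], [0, 0, 0]]
    - [[-0.055, 0, 0.003], [0, 0, 0]]
    - [[-0.07, 0, 0.003], [0, 0, 0]]
    - [[-0.08, 0, 0.003], [0, 0, 0]]

```text
clock: 3.85
position: [409.6, 10.1, 4.6]
ee_rot: [0.737, -0.675, 0.0, -0.0]
contact_force: [-0.2, -0.8, 0.9]
gripper_width: 21.4
grasp_force: 0.5
```

```bash
python3 -c "
from h import *
plan([411,6,5],184.6)
im,d=arm.get_image('scene');P=cloud('scene',d);w=np.zeros((480,640),bool);w[190:310,220:350]=1
m=ymask(im)&w&(P[...,0]>330)&(P[...,0]<470)&(P[...,1]<160);p=P[m];print(len(p),p.min(0),p.max(0))
cv2.imwrite('pics/s2.png',im)
"
```

```text
t 3.85 pos [409.6  10.1   4.6] F [-0.2 -0.8  0.9] w 21.4 shift [ 0.017  -0.004  -0.0015] turn [-0.0001  0.      0.0024]
206 [345.17027111  -6.38719335  -2.69533205] [431.39920154 136.72401612  92.69207786]
```

>>> arm_command:
  rows:
    - [[-0.032, 0, 0], [0, 0, 0.008]]
    - [[-0.064, -0.001, 0], [0, 0, 0.016]]
    - [[-0.096, -0.003, 0], [0, 0, 0.024]]
    - [[-0.128, -0.005, 0], [0, 0, 0.032]]
    - [[-0.16, -0.008, 0], [0, 0, 0.04]]

```text
clock: 4.4
position: [407.7, 49.7, 4.3]
ee_rot: [-0.693, 0.721, 0.0, -0.001]
contact_force: [-0.2, -1.9, 1.2]
gripper_width: 21.4
grasp_force: 0.6
```

```bash
python3 -c "
from h import *
plan([411,60,5],177.4)
im,d=arm.get_image('wrist');cv2.imwrite('pics/w3.png',im);np.save('w3.npy',d)
im2,d2=arm.get_image('scene');np.save('s3.npy',d2);cv2.imwrite('pics/s3.png',im2)
c=np.zeros((480,800,3),np.uint8);c[:,:320]=im[:,160:480];c[:440,320:797]=cv2.resize(im2[190:310,220:350],(477,440),interpolation=2);cv2.imwrite('pics/c3.png',c)
"
```

```text
t 4.4 pos [407.7  49.7   4.3] F [-0.2 -1.9  1.2] w 21.4 shift [-0.0417 -0.0117 -0.003 ] turn [ 0.0003 -0.0002  0.0019]
```

View pics/c3.png

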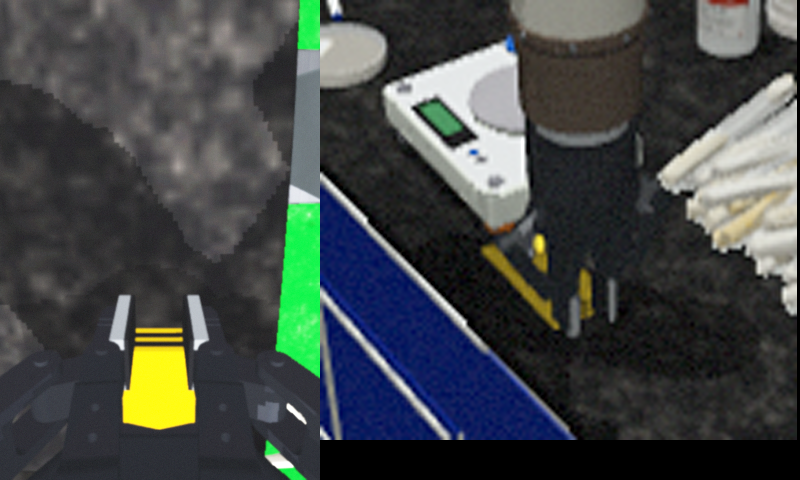

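The wedge is aligned and centred between the fingers, at wrist column 318. In the scene view its tip points at the orange foot. I'll measure the back face position and continue.

```bash
python3 -c "
from h import *
im=cv2.imread('pics/w3.png');d=np.load('w3.npy');ci=arm.camera_info('wrist')
print(im[322:352:2,318].tolist())
for v,z in ((327,0),(346,18),(347,18)): print(v,np.round(pix2w('wrist',d,(318,v),ci,z=z),1))
im=cv2.imread('pics/s3.png');d=np.load('s3.npy');P=cloud('scene',d)
w=np.zeros((480,640),bool);w[190:310,220:350]=1
m=omask(im)&w&(P[...,0]>330)&(P[...,2]<30);v,u=np.nonzero(m);print(np.c_[u,v,np.round(P[m])][:20])
m=ymask(im)&w&(P[...,0]>330)&(P[...,2]<30);print(P[m].min(0),P[m].max(0))
"
```

```text
[[61, 63, 62], [57, 59, 60], [50, 52, 54], [37, 158, 189], [20, 223, 245], [28, 174, 210], [36, 37, 38], [38, 69, 82], [26, 198, 231], [28, 192, 229], [37, 64, 76], [36, 36, 36], [37, 128, 156], [22, 219, 243], [23, 229, 248]]
327 [409.6  61.1   0. ]
346 [409.5  59.1  18. ]
347 [409.5  59.7  18. ]
[[270. 251. 412. 169.  18.]
 [271. 251. 417. 171.  15.]
 [272. 251. 419. 169.  15.]
 [265. 252. 404. 182.  10.]
 [269. 252. 411. 172.  14.]
 [270. 252. 414. 171.  13.]
 [271. 252. 417. 172.  10.]
 [266. 253. 404. 178.   9.]
 [267. 253. 407. 177.   9.]
 [268. 253. 409. 175.   9.]]
[385.53081899  55.58097861  -1.34473823] [437.46066201 174.77279743  18.25936727]
```

>>> arm_command:
  rows:
    - [[-0.012, 0, 0], [0, 0, 0]]
    - [[-0.024, 0, 0], [0, 0, 0]]
    - [[-0.036, 0, 0], [0, 0, 0]]
    - [[-0.048, 0, 0], [0, 0, 0]]
    - [[-0.06, 0, 0], [0, 0, 0]]

```text
clock: 5.0
position: [406.8, 62.6, 4.2]
ee_rot: [-0.693, 0.721, 0.0, -0.003]
contact_force: [0.0, -7.9, 5.9]
gripper_width: 21.5
grasp_force: 4.1
```

>>> arm_command:
  rows:
    - [[-0.01, 0, 0], [0, 0, 0]]
    - [[-0.02, 0, 0], [0, 0, 0]]
    - [[-0.03, 0, 0], [0, 0, 0]]
    - [[-0.04, 0, 0], [0, 0, 0]]

```text
clock: 5.4
position: [406.9, 72.3, 4.2]
ee_rot: [-0.693, 0.721, 0.0, -0.003]
contact_force: [0.4, -8.7, 5.1]
gripper_width: 21.3
grasp_force: 4.3
```

```bash
cat >> h.py <<'E'
def tilt(im,d,P):
    """balance top-plane normal vs table normal, scene camera"""
    def fit(p):
        for _ in range(4):
            c=p.mean(0); n=np.linalg.svd(p-c,full_matrices=False)[2][2]; n*=np.sign(n[2]); e=(p-c)@n; p=p[abs(e)<max(2*e.std(),1.)]
        return n,c,len(p)
    z=P[...,2]; ok=(d>0)
    hs=cv2.cvtColor(im,cv2.COLOR_BGR2HSV); wh=(hs[...,1]<40)&(hs[...,2]>165)
    m=ok&wh&(z>42)&(z<80)&(P[...,0]>400)&(P[...,0]<545)&(P[...,1]>160)&(P[...,1]<345)
    m=cv2.erode(m.astype(np.uint8),np.ones((2,2)))>0
    t=ok&(abs(z)<8)&(P[...,0]>370)&(P[...,0]<700)&(P[...,1]>0)&(P[...,1]<450)
    n,c,k=fit(P[m]); nt,_,kt=fit(P[t])
    return np.round(n-nt,4),np.round(c,1),k,kt
E
python3 -c "
from h import *
plan([411,80,5],177.4)
im,d=arm.get_image('scene');cv2.imwrite('pics/s4.png',im);np.save('s4.npy',d)
for k in (0,3,4):
    im=cv2.imread(f'pics/s{k}.png' if k else 'pics/scene0.png');d=np.load(f's{k}.npy' if k else 'scene0.npy');print(k,tilt(im,d,cloud('scene',d)))
"
```

```text
t 5.4 pos [406.9  72.3   4.2] F [ 0.4 -8.7  5.1] w 21.3 shift [-0.0314 -0.0153 -0.0034] turn [ 0.0015 -0.0012  0.0019]
0 (array([-0.0966, -0.0591, -0.0064]), array([467.7, 237.8,  57.9]), 1200, 4109)
3 (array([-0.1401, -0.0229, -0.01  ]), array([444.3, 258.8,  56.8]), 593, 2939)
4 (array([-0.0467, -0.0135, -0.0012]), array([434.9, 267.7,  55.6]), 340, 3307)
```

>>> arm_command:
  rows:
    - [[-0.01, 0, 0], [0, 0, 0]]
    - [[-0.02, 0, 0], [0, 0, 0]]
    - [[-0.03, 0, 0], [0, 0, 0]]
    - [[-0.04, 0, 0], [0, 0, 0]]

```text
clock: 5.85
position: [407.2, 82.1, 4.2]
ee_rot: [-0.693, 0.721, 0.0, -0.003]
contact_force: [-0.4, -9.0, 5.5]
gripper_width: 21.2
grasp_force: 4.2
```

```bash
python3 -c "
from h import *
plan([411,80,5],177.4)
im,d=arm.get_image('scene');cv2.imwrite('pics/s5.png',im);np.save('s5.npy',d)
im2,d2=arm.get_image('wrist');im3,d3=arm.get_image('top');cv2.imwrite('pics/top5.png',im3);np.save('top5.npy',d3)
c=np.zeros((560,800,3),np.uint8);c[:240,:320]=im2[240:,160:480];c[:440,320:797]=cv2.resize(im[190:310,220:350],(477,440),interpolation=2);c[250:550,:312]=cv2.resize(im3[230:330,200:304],(312,300));cv2.imwrite('pics/c5.png',c)
print(tilt(im,d,cloud('scene',d)),tilt(im3,d3,cloud('top',d3)))
"
```

```text
t 5.85 pos [407.2  82.1   4.2] F [-0.4 -9.   5.5] w 21.2 shift [ 0.008  -0.0157 -0.0034] turn [ 0.0016 -0.0013  0.0019]
(array([-0.006 , -0.0123, -0.0001]), array([441.2, 268.8,  56. ]), 315, 3450) (array([-0.0439,  0.0683, -0.0032]), array([475.9, 291.6,  62. ]), 1060, 5958)
```

View pics/c5.png

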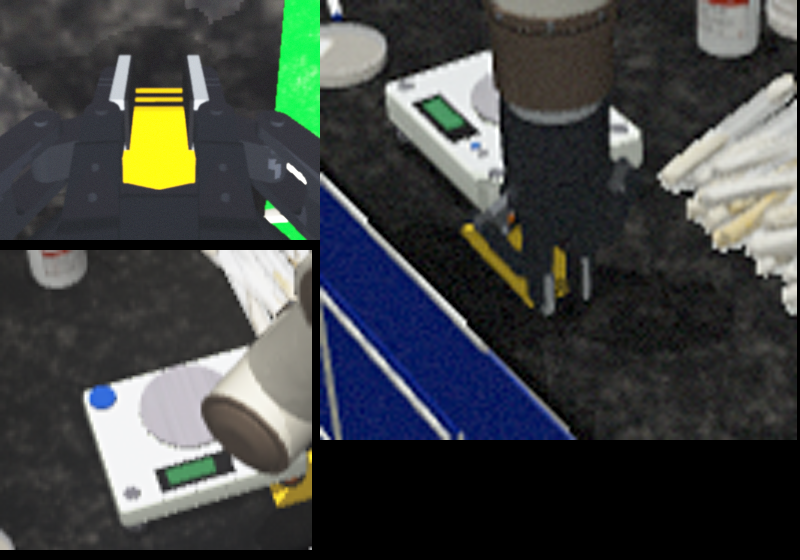

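The wedge is going under the foot. The orange is visible above the slope, and the fingers stay square on the wedge's back. I'll compare top-view heights against the start picture.

```bash
cat >> h.py <<'E'
def tcmp(im,d,ref='1'):
    """change of the top-surface plane against the start, top camera, common mask"""
    a=cv2.imread('pics/top1.png');da=np.load('top1.npy');Pa=cloud('top',da);P=cloud('top',d)
    def k(i,D,Q):
        return (D>0)&(Q[...,2]>42)&(Q[...,2]<82)&(Q[...,0]>395)&(Q[...,0]<550)&(Q[...,1]>150)&(Q[...,1]<350)
    m=k(a,da,Pa)&k(im,d,P); m=cv2.erode(m.astype(np.uint8),np.ones((3,3)))>0
    dz=(P-Pa)[m][:,2]; x=Pa[m]; A=np.c_[x[:,0]-470,x[:,1]-255,np.ones(len(x))]
    w=np.ones(len(dz),bool)
    for _ in range(4):
        s=np.linalg.lstsq(A[w],dz[w],rcond=None)[0]; e=dz-A@s; w=abs(e)<2.5*e[w].std()
    pad=s@[56,73,1]; 
    print('dtilt x,y',np.round(s[:2],4),'pad dz',round(pad,2),'foot dz',round(s@[-55,-72,1],2),'n',w.sum(),'sd',round(e[w].std(),2))
    b=bmask(im)&(P[...,2]>50)&(P[...,2]<85)&(P[...,0]>450)&(P[...,0]<600)&(P[...,1]>250)&(P[...,1]<380)
    v,u=np.nonzero(b); print('pad',b.sum(),np.round(np.median(P[b],0),1),np.round([u.mean(),v.mean()],2))
E
python3 -c "
from h import *
tcmp(cv2.imread('pics/top1.png'),np.load('top1.npy'))
tcmp(cv2.imread('pics/top5.png'),np.load('top5.npy'))
"
```

```text
dtilt x,y [0. 0.] pad dz 0.0 foot dz 0.0 n 0 sd nan
pad 49 [526.4 327.8  67.4] [234.51 278.29]
dtilt x,y [-0.0341 -0.0257] pad dz -3.99 foot dz 3.53 n 1485 sd 4.83
pad 45 [528.6 330.2  63.8] [233.64 278.82]
  ret = _var(a, axis=axis, dtype=dtype, out=out, ddof=ddof,
  arrmean = um.true_divide(arrmean, div, out=arrmean,
  ret = ret.dtype.type(ret / rcount)
```

>>> arm_command:
  rows:
    - [[-0.01, 0, 0], [0, 0, 0]]
    - [[-0.02, 0, 0], [0, 0, 0]]

```text
clock: 6.2
position: [407.4, 87.2, 4.1]
ee_rot: [-0.693, 0.721, 0.0, -0.003]
contact_force: [-0.8, -8.1, 5.7]
gripper_width: 21.1
grasp_force: 4.0
```

>>> arm_command:
  rows:
    - [[-0.01, 0, 0], [0, 0, 0]]
    - [[-0.01, 0, 0], [0, 0, 0]]

```text
clock: 6.4
position: [407.3, 89.6, 4.1]
ee_rot: [-0.693, 0.721, 0.0, -0.003]
contact_force: [-0.6, -6.6, 5.3]
gripper_width: 21.3
grasp_force: 3.8
```

```bash
python3 -c "
from h import *
plan([411,80,5],177.4)
im,d=arm.get_image('top');tcmp(im,d)"
```

```text
t 6.4 pos [407.3  89.6   4.1] F [-0.6 -6.6  5.3] w 21.3 shift [ 0.0377 -0.0163 -0.0037] turn [ 0.0017 -0.0014  0.0019]
dtilt x,y [-0.0396 -0.0313] pad dz -4.74 foot dz 4.2 n 1406 sd 4.55
pad 45 [530.7 330.6  62.6] [233.6  278.82]
```

>>> arm_command:
  rows:
    - [[-0.01, 0, 0], [0, 0, 0]]
    - [[-0.02, 0, 0], [0, 0, 0]]

```text
clock: 6.65
position: [406.4, 92.8, 4.1]
ee_rot: [-0.693, 0.721, 0.0, -0.005]
contact_force: [1.1, -17.0, 9.7]
gripper_width: 21.2
grasp_force: 8.5
```

>>> arm_command:
  rows:
    - [[-0.01, 0, 0], [0, 0, 0]]

```text
clock: 6.75
position: [406.0, 94.7, 4.0]
ee_rot: [-0.693, 0.721, 0.0, -0.006]
contact_force: [1.0, -18.3, 10.6]
gripper_width: 21.3
grasp_force: 9.0
```

```bash
python3 -c "
from h import *
plan([411,80,5],177.4)
im,d=arm.get_image('top');tcmp(im,d)"
```

```text
t 6.75 pos [406.   94.7   4. ] F [  1.  -18.3  10.6] w 21.3 shift [ 0.0581 -0.0225 -0.0037] turn [ 0.0029 -0.0026  0.0016]
dtilt x,y [-0.0347 -0.0238] pad dz -4.01 foot dz 3.3 n 1343 sd 4.77
pad 45 [529.9 332.6  63.2] [232.91 278.71]
```

The force jumped from 7 to 18 N, so the balance is packed level. I'll back off and check.

>>> arm_command:
  rows:
    - [[0.01, 0, 0], [0, 0, 0]]
    - [[0.03, 0, 0], [0, 0, 0]]
    - [[0.08, 0, 0], [0, 0, 0]]
    - [[0.16, 0, 0], [0, 0, 0]]
    - [[0.24, 0, 0], [0, 0, 0]]

```text
clock: 7.3
position: [408.0, 39.1, 4.4]
ee_rot: [-0.694, 0.72, -0.0, 0.0]
contact_force: [0.8, -0.4, -0.3]
gripper_width: 21.4
grasp_force: 0.0
```

>>> arm_command:
  rows:
    - [[0, 0, -0.1], [0, 0, 0]]
    - [[0, 0, -0.25], [0, 0, 0]]
    - [[0, 0, -0.4], [0, 0, 0]]
    - [[0, 0, -0.55], [0, 0, 0]]
    - [[0, 0, -0.7], [0, 0, 0]]
  grip: 0

```text
clock: 7.8
position: [407.5, 39.2, 181.0]
ee_rot: [-0.693, 0.721, -0.0, 0.001]
contact_force: [0.5, -0.1, -0.7]
gripper_width: -0.2
grasp_force: 0.0
```

```bash
python3 -c "
from h import *
plan([530,330,110],180)
im3,d3=arm.get_image('top');tcmp(im3,d3);np.save('top6.npy',d3);cv2.imwrite('pics/top6.png',im3)
im,d=arm.get_image('wrist');ci=arm.camera_info('wrist');np.save('w6.npy',d);cv2.imwrite('pics/w6.png',im);np.save('ci6.npy',ci['extrinsics'])
im2,d2=arm.get_image('scene');np.save('s6.npy',d2);cv2.imwrite('pics/s6.png',im2);print(tilt(im2,d2,cloud('scene',d2)))
c=np.zeros((560,800,3),np.uint8);c[:300,:400]=cv2.resize(im,(400,300));c[:360,400:790]=cv2.resize(im2[190:310,220:350],(390,360),interpolation=2);cv2.imwrite('pics/c6.png',c)
"
```

```text
t 7.8 pos [407.5  39.2 181. ] F [ 0.5 -0.1 -0.7] w -0.2 shift [-1.181  -0.4446  0.2854] turn [-0.0003  0.0002 -0.0123]
dtilt x,y [-0.0454 -0.0378] pad dz -5.12 foot dz 5.41 n 2280 sd 4.72
pad 44 [530.5 331.8  63. ] [232.91 278.64]
(array([-0.0559, -0.0159, -0.0017]), array([463.1, 242.3,  58.7]), 964, 3893)
```

View pics/c6.png

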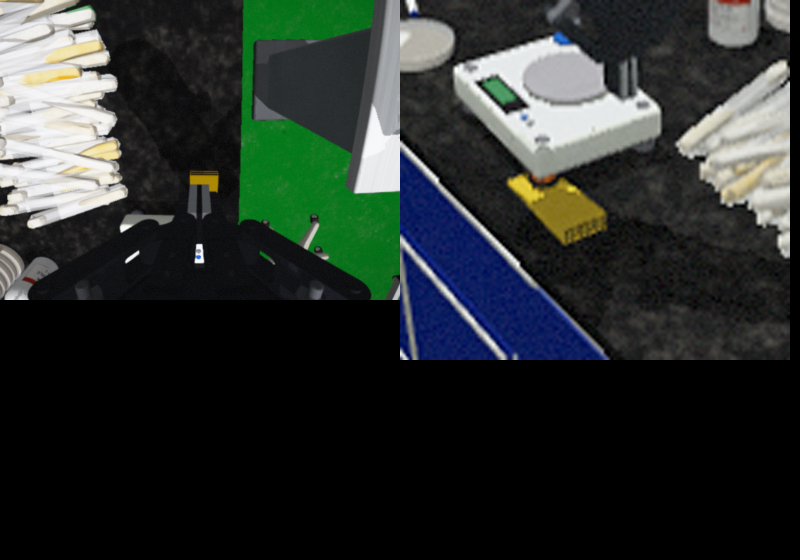

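The foot rests mid-width on the slope, about a quarter of the way from the tip (scene crop 542,182), and the balance looks level. Next is the pad.

>>> arm_command:
  rows:
    - [[-0.18, -0.07, 0], [0, 0, -0.012]]
    - [[-0.36, -0.14, 0], [0, 0, -0.012]]
    - [[-0.54, -0.21, 0], [0, 0, -0.012]]
    - [[-0.72, -0.28, 0], [0, 0, -0.012]]
    - [[-0.9, -0.35, 0], [0, 0, -0.012]]

```text
clock: 8.45
position: [503.8, 262.3, 177.5]
ee_rot: [-0.707, 0.707, 0.0, -0.001]
contact_force: [1.2, -1.1, 0.7]
gripper_width: -0.2
grasp_force: 0.0
```

```bash
python3 -c "
from h import *
plan([530,331,95],180)"
```

```text
t 8.45 pos [503.8 262.3 177.5] F [ 1.2 -1.1  0.7] w -0.2 shift [-0.2754 -0.1055  0.3292] turn [ 0.0008 -0.0005 -0.0002]
```

>>> arm_command:
  rows:
    - [[-0.14, -0.05, 0.05], [0, 0, 0]]
    - [[-0.27, -0.105, 0.1], [0, 0, 0]]
    - [[-0.27, -0.105, 0.2], [0, 0, 0]]
    - [[-0.27, -0.105, 0.33], [0, 0, 0]]
    - [[-0.27, -0.105, 0.33], [0, 0, 0]]

```text
clock: 8.95
position: [526.7, 325.7, 90.0]
ee_rot: [-0.706, 0.708, 0.001, -0.007]
contact_force: [-0.5, -0.4, -1.0]
gripper_width: -0.2
grasp_force: 0.0
```

```bash
python3 -c "
from h import *
plan([530,331,62],180)
im,d=arm.get_image('wrist');cv2.imwrite('pics/w7.png',im)
im2,d2=arm.get_image('scene');c=np.zeros((480,800,3),np.uint8);c[:,:400]=im[:,120:520];c[:360,400:790]=cv2.resize(im2[170:290,220:350],(390,360),interpolation=2);cv2.imwrite('pics/c7.png',c)
"
```

```text
t 8.95 pos [526.7 325.7  90. ] F [-0.5 -0.4 -1. ] w -0.2 shift [-0.022  -0.0142  0.1118] turn [ 0.0034 -0.0027 -0.0006]
```

View pics/c7.png

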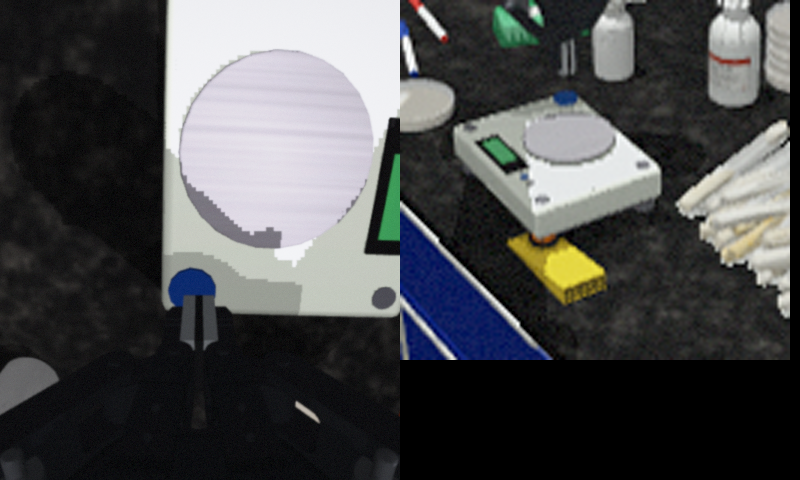

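```bash
python3 -c "
from h import *
ci=arm.camera_info('wrist');print(pix2w('wrist',None,(312,291),ci,z=62),pix2w('wrist',None,(312,268),ci,z=62))
plan([530,331,62],180)"
```

```text
[534.05139239 334.15292945  62.        ] [533.94618163 320.31253936  62.        ]
t 9.05 pos [529.9 327.9  95.7] F [0.  0.4 0.6] w 0.1 shift [-0.0128 -0.0005  0.1347] turn [ 0.0005 -0.0008 -0.0002]
```

>>> arm_command:
  rows:
    - [[-0.013, -0.004, 0.03], [0, 0, 0]]
    - [[-0.013, -0.004, 0.06], [0, 0, 0]]
    - [[-0.013, -0.004, 0.09], [0, 0, 0]]
    - [[-0.013, -0.004, 0.115], [0, 0, 0]]
    - [[-0.013, -0.004, 0.115], [0, 0, 0]]

```text
clock: 9.55
position: [530.5, 331.3, 67.0]
ee_rot: [-0.707, 0.707, 0.0, -0.001]
contact_force: [-0.4, -0.4, 0.5]
gripper_width: 0.1
grasp_force: 0.0
```

>>> arm_command:
  rows:
    - [[0, 0, 0.006], [0, 0, 0]]
    - [[0, 0, 0.012], [0, 0, 0]]
    - [[0, 0, 0.012], [0, 0, 0]]

```text
clock: 9.85
position: [531.1, 331.9, 65.1]
ee_rot: [-0.707, 0.707, 0.0, 0.0]
contact_force: [-0.8, -0.8, -0.1]
gripper_width: -0.1
grasp_force: 0.0
```

>>> arm_command:
  rows:
    - [[0, 0, 0.004], [0, 0, 0]]
    - [[0, 0, 0.008], [0, 0, 0]]
    - [[0, 0, 0.008], [0, 0, 0]]

```text
clock: 10.15
position: [531.0, 331.8, 63.0]
ee_rot: [-0.707, 0.707, 0.0, -0.0]
contact_force: [-0.1, -0.8, 0.1]
gripper_width: 0.4
grasp_force: 0.0
```

>>> arm_command:
  rows:
    - [[0, 0, 0.004], [0, 0, 0]]
    - [[0, 0, 0.004], [0, 0, 0]]

```text
clock: 10.35
position: [531.1, 332.0, 62.0]
ee_rot: [-0.707, 0.707, 0.0, 0.0]
contact_force: [0.3, 0.2, -0.4]
gripper_width: -0.3
grasp_force: 0.0
```

>>> arm_command:
  rows:
    - [[0, 0, 0.004], [0, 0, 0]]
    - [[0, 0, 0.004], [0, 0, 0]]

```text
clock: 10.55
position: [531.1, 331.9, 61.8]
ee_rot: [-0.707, 0.707, -0.0, 0.0]
contact_force: [-2.1, -1.2, 3.7]
gripper_width: 0.0
grasp_force: 2.2
```

>>> arm_command:
  rows:
    - [[0, 0, 0.003], [0, 0, 0]]
    - [[0, 0, 0.003], [0, 0, 0]]

```text
clock: 10.75
position: [531.2, 332.0, 61.8]
ee_rot: [-0.707, 0.707, -0.0, 0.0]
contact_force: [-3.2, -1.5, 8.4]
gripper_width: 0.3
grasp_force: 3.9
```

The contact is at 61.8 mm and stiff, and the force is 8.4 N. I'll hold it, then let go.

>>> arm_command:
  rows:
    - [[0, 0, 0], [0, 0, 0]]
    - [[0, 0, 0], [0, 0, 0]]
    - [[0, 0, 0], [0, 0, 0]]
    - [[0, 0, 0], [0, 0, 0]]

```text
clock: 11.15
position: [531.2, 332.0, 61.8]
ee_rot: [-0.707, 0.707, -0.0, 0.0]
contact_force: [-2.3, -1.4, 7.8]
gripper_width: 0.0
grasp_force: 3.9
```

>>> arm_command:
  rows:
    - [[0, 0, -0.01], [0, 0, 0]]
    - [[0, 0, -0.04], [0, 0, 0]]
    - [[0, 0, -0.16], [0, 0, 0]]
    - [[0, 0, -0.32], [0, 0, 0]]
    - [[0, 0, -0.48], [0, 0, 0]]

```text
clock: 11.65
position: [530.9, 331.6, 181.3]
ee_rot: [-0.707, 0.707, -0.0, -0.001]
contact_force: [0.9, -0.1, -0.7]
gripper_width: 0.4
grasp_force: 0.0
```

```bash
python3 -c "
from h import *
plan([530,331,180],180)
im2,d2=arm.get_image('scene');im3,d3=arm.get_image('top');tcmp(im3,d3);print(tilt(im2,d2,cloud('scene',d2)))
c=np.zeros((480,800,3),np.uint8);c[:360,:390]=cv2.resize(im2[190:310,220:350],(390,360),interpolation=2);c[:360,400:790]=cv2.resize(cv2.imread('pics/s6.png')[190:310,220:350],(390,360),interpolation=2);cv2.imwrite('pics/c8.png',c)
"
```

```text
t 11.65 pos [530.9 331.6 181.3] F [ 0.9 -0.1 -0.7] w 0.4 shift [0.0025 0.0035 0.005 ] turn [ 0.0003 -0.0003 -0.0002]
dtilt x,y [-0.0443 -0.0362] pad dz -4.98 foot dz 5.18 n 2224 sd 4.91
pad 17 [527.  325.7  62.4] [235.18 278.47]
(array([-0.0456, -0.0235, -0.0013]), array([471.8, 230.2,  58.5]), 852, 4253)
```

View pics/c8.png

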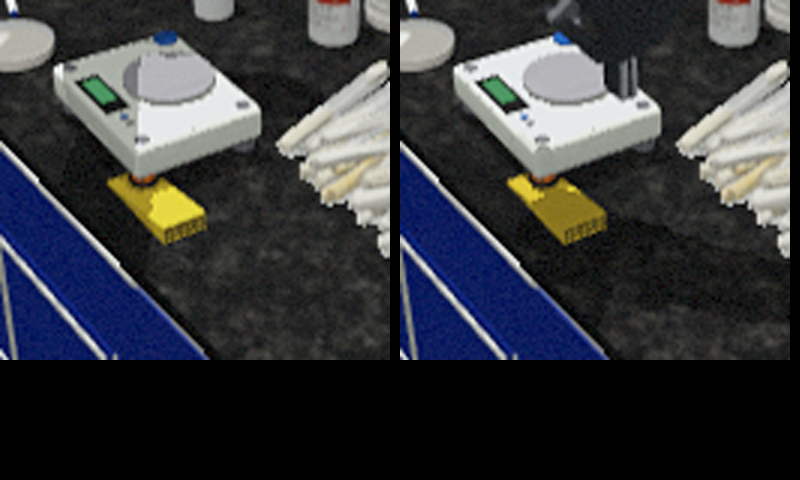

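The view after the press (left) matches the one before it (right). The wedge and foot are unmoved and the balance is level, so I'm handing in.

```bash
python3 -c "
from bench import arm
print(arm.job_done())"
```

```text
the job is handed in; nothing more can be done
None
```

I pushed the wedge under the short foot until the push force jumped (level, as far as the cameras can tell), pressed the blue pad with about 8 N without it giving, withdrew the arm and handed the job in; no verdict was returned.

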